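Put the weighed samples away in their trays

TASK

Put the things on the lab bench away in their trays: stand the two tall bottles in the divided tray, one in each bay, the two squat jars side by side in the large low tray, and the slide box flat and lengthwise in the small low tray. Set each one down gently and leave it upright on the floor of its tray, clear of the rims. Leave the beaker standing where it is.

Things in the scene. Friction and masses are not known exactly. Their poses are not given: they have to be found in the camera images.
- bottle1_center (a point): A small amber glass bottle with a black screw cap, upright: body 40 mm in diameter and straight-sided up to 54 mm, then a neck and a 25 mm cap, 78 mm high overall. Point: on its axis, 39 mm above its underside. Its z axis is up. The two bottles are alike; either may go in either bay.
- bottle2_center (a point): The second small amber glass bottle with a black screw cap, upright: body 40 mm in diameter and straight-sided up to 54 mm, then a neck and a 25 mm cap, 78 mm high overall. Point: on its axis, 39 mm above its underside. Its z axis is up. The two bottles are alike; either may go in either bay.
- jar1_center (a point): A squat white plastic jar with a white lid of the same width, upright: 54 mm in diameter, 62 mm high. Point: its centre, 31 mm above its underside. Its z axis is up. The two jars are alike; either may stand at either end.
- jar2_center (a point): The second squat white plastic jar with a white lid of the same width, upright: 54 mm in diameter, 62 mm high. Point: its centre, 31 mm above its underside. Its z axis is up. The two jars are alike; either may stand at either end.
- slidebox_center (a point): Closed grey rectangular box for microscope slides with a paper label on top: 80 mm long (its x axis), 36 mm wide (its y axis), 56 mm high (z up). Point: its centre, 28 mm above its underside. At the start its length points roughly away from the robot.
- bottle_tray: Divided white tray, fixed to the bench: 155 mm long (its x axis), 72 mm wide (y), walls 22 mm high and 5 mm thick, floor 5 mm thick. A 5 mm cross wall in the middle makes two bays, each 70 mm (x) by 62 mm (y) inside, with centres at x = -37.5 mm and +37.5 mm. Its length lies roughly across the bench (left-right as the robot sees it). Origin: centre of its underside, on the bench top.
- jar_tray: Largest tray: low, open, undivided steel, fixed to the bench: 180 mm long (its x axis), 90 mm wide (y), walls 12 mm high and 5 mm thick, floor 5 mm thick, inside 170 by 80 mm; two jars stand well at x = -42 mm and +42 mm. Its length lies roughly across the bench (left-right as the robot sees it). Origin: centre of its underside, on the bench top.
- box_tray: Smallest tray: low, open, undivided aluminium, fixed to the bench: 115 mm long (its x axis), 70 mm wide (y), walls 12 mm high and 5 mm thick, floor 5 mm thick, inside 105 by 60 mm. Its length lies roughly across the bench (left-right as the robot sees it). Origin: centre of its underside, on the bench top. An orange balance and a blue carton, up to 72 mm high, stand fixed beyond the trays (x over 0.75 m).
- beaker_center (a point): Small empty glass beaker standing among the things (the six stand in two rows of three, centres at least 78 mm apart front to back and 128 mm left to right, so the roomy sides are left and right), 54 mm across the rim, 65 mm high; it stays where it is. Point: on its axis, 32.5 mm above its underside. Its z axis is up.
Things that resemble listed ones, but are neither listed nor needed, are in the scene too. Several things have the shape of the box_tray; the one meant has the colours described above.

How it is judged:
By the outcome, as a careful person would: the job done as asked, in the order asked, and still so for the second after the job is handed in, with the robot touching nothing.
It also fails if it takes over 138 s, if anything falls off the work surface, if the arm or the gripper's body presses on something with over 40 N, if the wrist force passes 120 N, or if a joint passes its speed limit or range.

ROBOT

A 6-joint arm with a two-finger parallel gripper is mounted at the origin on the work surface. World frame = base frame: x ahead of the robot, y to its left, z up, the work surface at z = 0. Lengths are in m, angles in degrees, forces in N, time in s.
With the tool pointing down it reaches from about 0.4 to 0.825 m from the base axis. Payload 7 kg.
Tool frame: the origin (TCP) lies at the very end of the fingers, on their centre line; the grasp point (between the pads) lies 19 mm behind it; z points along the fingers, y is the line along which they close (so a half turn about z gives the same grasp; the last joint's range is limited). The gripper opens to 88 mm and grips with 3 to 60 N. Pads are 19 mm wide; open, the fingers measure 130 mm over their backs; the gripper's body (78 mm by 193 mm) begins 47 mm behind the grasp point.
Start: joints at [80.793, 20.546, 0.682, 0, -70.136, -16.507], TCP at [0.293, 0.608, 0.227] pointing down, gripper open.
Joint ranges: [-176.03, 176.03], [-82.01, 121.73], [-58.28, 71.71], [-173.87, 95.51], [-174.79, -0.11], [-173.66, 173.66]. Speed limits (degrees/s): [136.94, 136.94, 172.46, 180, 180, 180].

INTERFACE

Orientations are given as [roll, pitch, yaw] about the fixed x, y, z axes, in that order (R = Rz(yaw) Ry(pitch) Rx(roll)).
In Python, from plant import ctrl, viewer gives the robot as it stands.
- The arm moves only by the tool servo_tool, never from a script. Its argument "rows" is a list of rows, each a list of 6 numbers: the shift along the world's x, y, z in mm, then the turn, a rotation vector about the world's x, y, z in degrees. A call has 1 to 5 rows; each row shifts and turns the commanded pose from where the row before left it; what a row does not reach is not made up. A row lasts 1/12 s, in which the tool goes at most 41.7 mm and 7.16 degrees, less where a joint would pass 70% of its speed; a pose out of reach is approached as far as the arm can. A call is refused whole if a number of a shift passes 41.7 or a number of a turn 7.16, either way. A call with a gripper value outside its range is refused whole. "fingers" is the finger opening in mm, from 0 to 87.6, set as the call begins (left out, the last holds). The fingers move at their own pace and stop on an object; the grip force is fixed at half the most. Time passes only in rows, so rows that do not move let the fingers close. It gives the time, the measured TCP pose, the force and the opening at its end, in the units of the state.
- ctrl.get_obs(): the state, without advancing time (a new reading comes with each control period).
- viewer.snapshot(name): name is "scene" or "top"; returns (picture, depth): 400x640x3 uint8, red, green, blue; 400x640 float32, m along the optical axis (not along the pixel's ray), 0 where there is no reading.
- viewer.calibration(name): a dict with "fx", "fy", "cx", "cy" (pixels), "origin" and "rotation" of the camera in the world. Camera axes: x right, y up, looking along -z (the intrinsics and any distortion apply to the point x, -y, -z); pixel columns grow to the right and rows downward; lengths in m; the calibration is good to about 2 mm. A picture is of the moment at which its call begins. calibration takes no time and is no camera call.
- ctrl.close_job(): hands the job in, once; it reports no verdict.
The state is a dict: "clock": time; "joint_pos": joint angles; "qvel": joint speeds; "tau": joint torques, N m; "tool_pos": TCP position; "orientation": TCP orientation; "force": force on the tool from outside, world axes, zero at the start; "moment": the same for the moment, N m; "opening": finger opening in m.
Only numpy, scipy, OpenCV 4.12 (cv2) and the standard library are available. Lean on these libraries where they do the work, as an engineer would, in place of code of your own. Each camera call takes 0.05 s, during which the arm holds its last target. There are 200 camera calls.

## Working session

There is one attempt and no reset: what is moved stays moved. The work goes in short steps, Python scripts to look and compute and a tool call to move; the robot and the scene stay as the last step left them, time stands still between calls to the robot, and variables do not carry over. Pictures are saved under pics/ and viewed, on a budget of 14 in all, crops included, one or two more only if the job needs it, and the job is handed in when it is done.

Besides the shell and the picture viewer there is one more tool, called after "Call:" as name(argument=value, ...), one argument or row to a line, values as JSON. servo_tool: Moves the arm, as the interface text tells. Its arguments: {"type":"object","properties":{"rows":{"type":"array","items":{"type":"array","items":{"type":"number"}}},"fingers":{"type":"number"}},"required":["rows"]}

```bash
ls; mkdir -p pics; python3 - <<'E'
from plant import ctrl, viewer
import cv2, numpy as np
np.set_printoptions(precision=4,suppress=True)
for n in("scene","top"):
    p,d=viewer.snapshot(n); np.savez(f"{n}0.npz",p=p,d=d); cv2.imwrite(f"pics/{n}0.png",p[:,:,::-1]); print(n,viewer.calibration(n))
print(ctrl.get_obs())
E
```

```text
pics
scene {'fx': 452.53744125581306, 'fy': 452.53744125581306, 'cx': 319.3198211277014, 'cy': 201.2217125601148, 'origin': array([1.5797, 0.5458, 0.7696]), 'rotation': array([ 57.8635,  -1.1567, 121.0405])}
top {'fx': 405.77345370653927, 'fy': 405.77345370653927, 'cx': 315.80728770655793, 'cy': 197.23178199343846, 'origin': array([ 0.4913, -0.0002,  1.2198]), 'rotation': array([  6.1369,  -0.4132, -90.0326])}
{'clock': 0.1, 'joint_pos': array([ 80.7934,  20.5864,   0.6397,  -0.0162, -70.1341, -16.5081]), 'qvel': array([-0.0199, -0.0892,  0.016 , -0.0015, -0.0248, -0.0327]), 'tau': array([ -0.0014, -58.4165,  29.3753,   7.0154,   0.0102,  -0.0001]), 'tool_pos': array([0.2927, 0.6078, 0.2257]), 'orientation': array([179.9183,  -0.0083, -25.7202]), 'force': array([0.527 , 0.4573, 0.6172]), 'moment': array([-0.0369,  0.0204, -0.0214]), 'opening': 0.08765036671471649}
```

View pics/scene0.png

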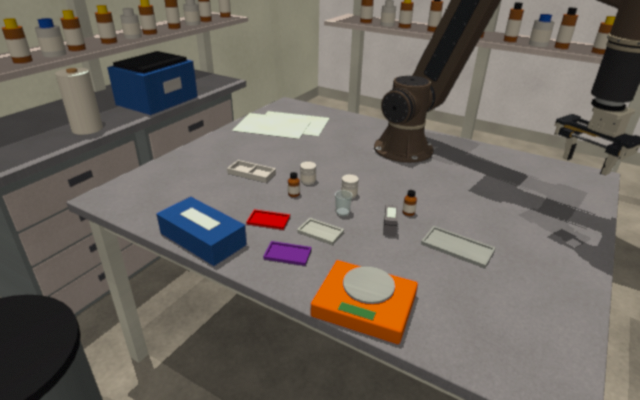

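View pics/top0.png

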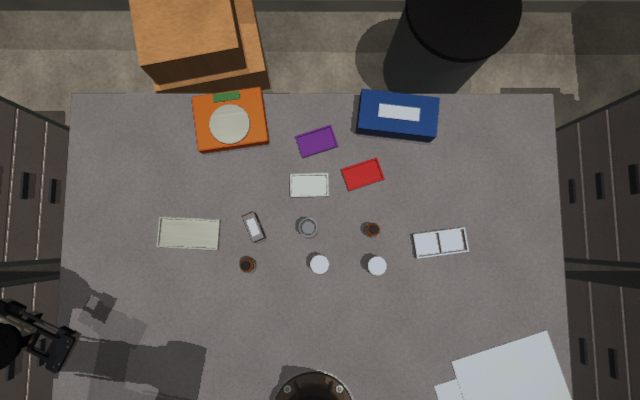

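```bash
cat > h.py <<'E'
import numpy as np, cv2
from scipy.spatial.transform import Rotation as R
from plant import ctrl, viewer
np.set_printoptions(precision=1,suppress=True)
def rays(n,uv):
    c=viewer.calibration(n); uv=np.asarray(uv,float).reshape(-1,2)
    d=np.c_[(uv[:,0]-c['cx'])/c['fx'],-(uv[:,1]-c['cy'])/c['fy'],-np.ones(len(uv))]
    return c['origin'],R.from_euler('xyz',c['rotation'],degrees=True).apply(d)
def plane(n,uv,z):
    o,d=rays(n,uv); return o+d*((z-o[2])/d[:,2])[:,None]
def cloud(n,dep):
    h,w=dep.shape; v,u=np.mgrid[:h,:w]; o,d=rays(n,np.c_[u.ravel(),v.ravel()])
    return (o+d*dep.reshape(-1,1)).reshape(h,w,3)
def pix(n,P):
    c=viewer.calibration(n); q=R.from_euler('xyz',c['rotation'],degrees=True).inv().apply(np.atleast_2d(P)-c['origin'])
    return np.c_[c['cx']+c['fx']*q[:,0]/-q[:,2],c['cy']+c['fy']*q[:,1]/q[:,2]]
def snap(n,name):
    p,d=viewer.snapshot(n); np.savez(name+".npz",p=p,d=d); return p,d
E
python3 - <<'E'
from h import *
z=np.load('top0.npz'); p,d=z['p'],z['d']; P=cloud('top',d)
b=P[200:220,330:350].reshape(-1,3); print('bench z mm',1e3*np.median(b[:,2]),1e3*b[:,2].std())
hm=P[...,2]-np.median(b[:,2])
m=((hm>0.006)&(P[...,0]>.25)&(P[...,0]<.74)&(abs(P[...,1])<.62)).astype(np.uint8)
n,l,s,c=cv2.connectedComponentsWithStats(m,connectivity=4)
for i in range(1,n):
    if s[i,4]<30: continue
    k=l==i; H=np.percentile(hm[k],90); t=k&(hm>H-.012)
    vs,us=np.nonzero(t); Q=plane('top',np.c_[us,vs],H)
    r=cv2.minAreaRect((Q[:,:2]*1e3).astype(np.float32))
    print(c[i],s[i,4],'H',H*1e3,'mean',Q.mean(0)*1e3,'rect',np.array(r[0]),np.array(r[1]),r[2],'rgb',np.median(p[k],0))
big=cv2.resize(p[150:290,150:480],None,fx=2.4,fy=2.4,interpolation=cv2.INTER_CUBIC); cv2.imwrite('pics/crop1.png',big[:,:,::-1])
E
```

```text
bench z mm 0.17768246109117758 60.95086992053147
[362.  174.1] 283 H 15.053647335760115 mean [ 690.8 -147.9   15.1] rect [ 691.9 -148.3] [ 70.  115.4] 18.518009185791016 rgb [160.  46.  45.]
[308.7 184.7] 293 H 14.777356573233448 mean [658.7  12.4  14.8] rect [659.6  12.2] [ 73.4 114. ] 1.6590174436569214 rgb [169. 173. 169.]
[253.4 226.9] 411 H 58.69684326698354 mean [531.2 171.4  58.7] rect [530.5 170.7] [82.  37.4] 22.69241714477539 rgb [129. 122. 119.]
[188.3 233.6] 411 H 14.49435836154922 mean [512.8 367.6  14.5] rect [514.4 369.2] [181.1  89.7] 87.05253601074219 rgb [155. 154. 144.]
[307.4 226.6] 174 H 65.82287190540357 mean [530.7  16.6  65.8] rect [530.4  16.4] [51.1 51. ] 89.97235870361328 rgb [102. 103. 103.]
[371.2 229.6] 182 H 79.50088746387782 mean [ 523.7 -168.7   79.5] rect [ 524.3 -160.5] [39.5 22.4] 89.9752197265625 rgb [71.  50.  43.5]
[439.7 242.8] 603 H 24.313269761321557 mean [ 485.3 -375.7   24.3] rect [ 485.9 -373.3] [ 72.1 157.2] 7.595775127410889 rgb [168. 172. 178.]
[318.8 263.9] 296 H 64.47155613070254 mean [426.2 -17.2  64.5] rect [426.6 -17.5] [50.7 50.1] 89.95289611816406 rgb [184. 189. 198.]
[375.3 265.2] 333 H 64.90212648483163 mean [ 422.  -178.8   64.9] rect [ 422.2 -179.3] [51.1 52. ] 44.227725982666016 rgb [184. 189. 198.]
[247.1 264.8] 189 H 79.69315983143714 mean [422.8 188.3  79.7] rect [422.1 187.9] [22.  22.2] 0.9745086431503296 rgb [73. 48. 36.]
[ 33.1 339.4] 2410 H 441.2213483623311 mean [297.6 567.2 441.2] rect [315.1 523.7] [ 81.6 131.3] 17.91265296936035 rgb [19. 19. 17.]
```

View pics/crop1.png

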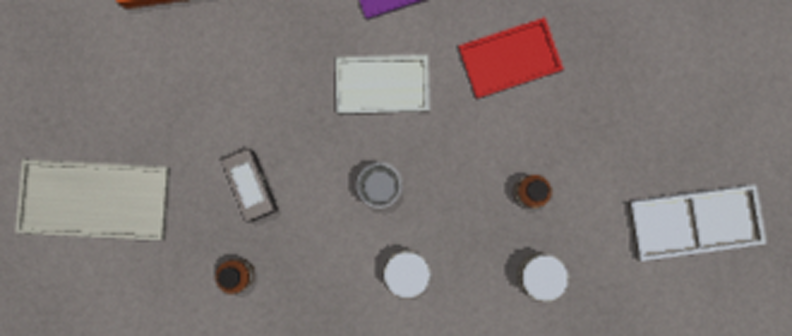

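Candidates for each target, by top-view pixel:
- **Box tray:** grey (309,185), red (362,174) or purple (316,142). I choose the grey one, since it is the aluminium tray.
- **Jar tray:** (188,233), 181x90 mm.
- **Bottle tray:** (440,242), divided.
- **Bottles:** (247,265) and (371,230). The shelf bottles are background.
- **Jars:** (319,264) and (375,266). The beaker at (307,227) stays.
- **Slide box:** (253,227).

The crop confirms these choices: the grey tray is at crop (382,84) and red is at (510,58). The measured sizes match the descriptions.

```bash
python3 - <<'E'
from h import *
z=np.load('top0.npz'); p,d=z['p'],z['d']; P=cloud('top',d)
for c in((371,229),(247,265)):
    u,v=c; w=P[v-9:v+10,u-9:u+10]; m=(w[...,2]>.07)&(w[...,2]<.09)
    vs,us=np.nonzero(m); print('cap',m.sum(),np.c_[us,vs].mean(0)+[u-9,v-9],1e3*np.median(plane('top',np.c_[us+u-9,vs+v-9],.078),0))
    C=p[v-12:v+13,u-12:u+13].astype(int); dk=((C.max(2)<45)&(d[v-12:v+13,u-12:u+13]<1.147)).astype(np.uint8); vs,us=np.nonzero(dk); print('dark',len(us),1e3*plane('top',[[np.median(us)+u-12,np.median(vs)+v-12]],.078))
# scene-view cross check: project estimates
print(pix('scene',[[.422,.188,.078],[.5237,-.166,.078],[.4264,-.0174,.062],[.422,-.179,.062],[.4856,-.3745,.022]]))
E
```

```text
cap 62 [373.3 229.1] [ 524.3 -169.2   78. ]
dark 4 [[ 525.7 -160.7   78. ]]
cap 63 [244.9 265.7] [422.  188.2  78. ]
dark 52 [[424.7 188.2  78. ]]
[[410.8 189.5]
 [294.5 172.4]
 [349.6 176.7]
 [308.  163.5]
 [251.2 166.5]]
```

Call:
servo_tool(
  rows=[
    [8.6,-28,0,0,0,1.71],
    [8.6,-28,0,0,0,1.71],
    [8.6,-28,0,0,0,1.71],
    [8.6,-28,0,0,0,1.71],
    [8.6,-28,0,0,0,1.71],
  ],
  fingers=80,
)

```text
clock: 0.52
tool_pos: [0.3359, 0.4666, 0.226]
orientation: [179.9, 0.0, -17.1]
force: [0.7, 0.3, -0.3]
opening: 0.0801
```

Call:
servo_tool(
  rows=[
    [8.6,-28,0,0,0,1.71],
    [8.6,-28,0,0,0,1.71],
    [8.6,-28,0,0,0,1.71],
    [8.6,-28,0,0,0,1.71],
    [8.6,-28,0,0,0,1.71],
  ],
)

```text
clock: 0.93
tool_pos: [0.3789, 0.3266, 0.2264]
orientation: [180.0, 0.0, -8.5]
force: [0.8, 1.1, -0.2]
opening: 0.08
```

Call:
servo_tool(
  rows=[
    [8.6,-28,0,0,0,1.71],
    [8.6,-28,0,0,0,1.71],
    [8.6,-28,0,0,0,1.71],
    [8.6,-28,0,0,0,1.71],
    [8.6,-28,0,0,0,1.71],
  ],
)

```text
clock: 1.35
tool_pos: [0.4218, 0.1866, 0.2264]
orientation: [-180.0, 0.0, 0.0]
force: [0.6, 0.2, -0.9]
opening: 0.0797
```

Call:
servo_tool(
  rows=[
    [0,0,-20,0,0,0],
    [0,0,-20,0,0,0],
    [0,0,-20,0,0,0],
    [0,0,-10,0,0,0],
    [0,0,0,0,0,0],
  ],
)

```text
clock: 1.77
tool_pos: [0.4205, 0.1867, 0.1541]
orientation: [179.8, 0.2, -0.1]
force: [0.3, 0.2, -0.4]
opening: 0.08
```

```bash
python3 - <<'E'
from h import *
p,d=snap('scene','s1'); print(ctrl.get_obs()['tool_pos']*1e3)
print(pix('scene',[[.4205,.1867,.154],[.422,.188,.078]]))
cv2.imwrite('pics/s1.png',cv2.resize(p[110:270,310:510],None,fx=4,fy=3.7,interpolation=cv2.INTER_CUBIC)[:590,:,::-1])
E
```

```text
[421.3 187.4 155.6]
[[413.9 166.9]
 [410.8 189.5]]
```

View pics/s1.png

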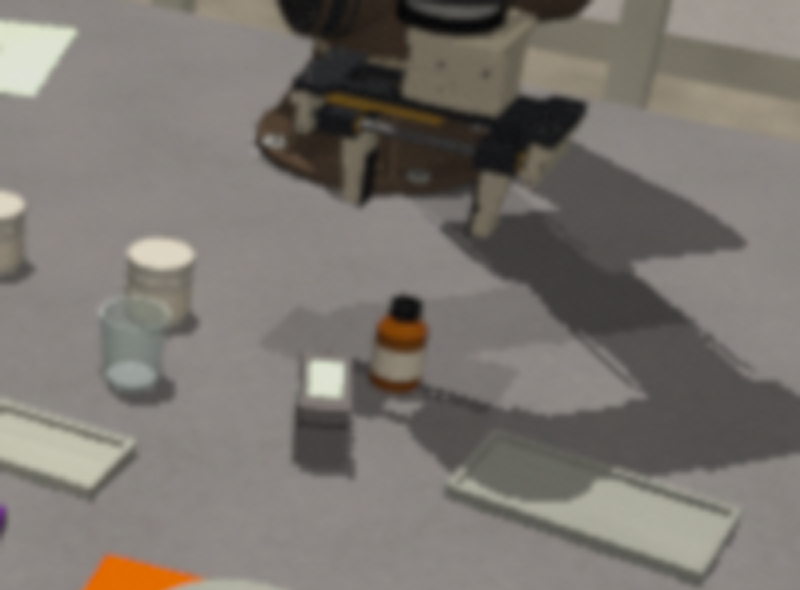

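The view shows the gripper above the bottle, with the cap at crop (405,303), which is image (411,192) against a predicted (411,190). It is aligned, so I descend and grip.

Call:
servo_tool(
  rows=[
    [1,1,-22,0,0,0],
    [0,0,-22,0,0,0],
    [0,0,-22,0,0,0],
    [0,0,-20,0,0,0],
    [0,0,-18,0,0,0],
  ],
)

```text
clock: 2.23
tool_pos: [0.4233, 0.1897, 0.0525]
orientation: [-180.0, -0.1, -0.0]
force: [-0.8, -0.5, 0.5]
opening: 0.0804
```

Call:
servo_tool(
  rows=[
    [0,0,-14,0,0,0],
    [0,0,-8,0,0,0],
    [0,0,-4,0,0,0],
    [0,0,0,0,0,0],
    [0,0,0,0,0,0],
  ],
)

```text
clock: 2.65
tool_pos: [0.4234, 0.1896, 0.0273]
orientation: [-180.0, -0.0, -0.0]
force: [-0.2, 0.5, -0.6]
opening: 0.0798
```

Call:
servo_tool(
  rows=[
    [0,0,0,0,0,0],
    [0,0,0,0,0,0],
    [0,0,0,0,0,0],
    [0,0,0,0,0,0],
    [0,0,0,0,0,0],
  ],
  fingers=34,
)

```text
clock: 3.07
tool_pos: [0.423, 0.1892, 0.0268]
orientation: [-180.0, -0.0, -0.1]
force: [1.0, 0.4, -0.6]
opening: 0.0523
```

Call:
servo_tool(
  rows=[
    [0,0,0,0,0,0],
    [0,0,0,0,0,0],
    [0,0,0,0,0,0],
    [0,0,0,0,0,0],
    [0,0,0,0,0,0],
  ],
)

```text
clock: 3.48
tool_pos: [0.4229, 0.1892, 0.0266]
orientation: [-180.0, -0.0, -0.1]
force: [-0.3, 0.2, 2.0]
opening: 0.0391
```

Call:
servo_tool(
  rows=[
    [0,0,4,0,0,0],
    [0,0,10,0,0,0],
    [0,0,20,0,0,0],
    [0,0,20,0,0,0],
    [0,0,20,0,0,0],
  ],
  fingers=30,
)

```text
clock: 3.9
tool_pos: [0.4225, 0.1887, 0.1013]
orientation: [180.0, 0.1, -0.1]
force: [0.0, 0.8, -0.4]
opening: 0.0394
```

Call:
servo_tool(
  rows=[
    [0,0,20,0,0,0],
    [0,0,20,0,0,0],
    [0,0,6,0,0,0],
    [0,0,0,0,0,0],
    [0,0,0,0,0,0],
  ],
)

```text
clock: 4.32
tool_pos: [0.4225, 0.1889, 0.1461]
orientation: [-180.0, 0.0, -0.1]
force: [1.1, -0.8, -1.3]
opening: 0.0397
```

Call:
servo_tool(
  rows=[
    [2.7,-10,0,0,0,-1.5],
    [2.7,-20,0,0,0,-3],
    [2.7,-25,0,0,0,-3.5],
    [2.7,-25,0,0,0,-3.5],
    [2.7,-25,0,0,0,-3.5],
  ],
)

```text
clock: 4.73
tool_pos: [0.4354, 0.0823, 0.1451]
orientation: [179.9, 0.1, -15.3]
force: [0.2, -0.2, -1.2]
opening: 0.0392
```

Call:
servo_tool(
  rows=[
    [2.7,-25,0,0,0,-3.5],
    [2.7,-25,0,0,0,-3.5],
    [2.7,-25,0,0,0,-3.5],
    [2.7,-25,0,0,0,-3.5],
    [2.7,-25,0,0,0,-3.5],
  ],
)

```text
clock: 5.15
tool_pos: [0.4488, -0.0428, 0.1451]
orientation: [179.9, 0.1, -32.8]
force: [0.3, 0.1, -2.0]
opening: 0.0394
```

Call:
servo_tool(
  rows=[
    [2.7,-25,0,0,0,-3.5],
    [2.7,-25,0,0,0,-3.5],
    [2.7,-25,0,0,0,-3.5],
    [2.7,-25,0,0,0,-3.5],
    [2.7,-25,0,0,0,-3.5],
  ],
)

```text
clock: 5.57
tool_pos: [0.4621, -0.1676, 0.145]
orientation: [179.9, 0.1, -50.3]
force: [0.0, 0.2, -0.9]
opening: 0.0392
```

Call:
servo_tool(
  rows=[
    [2.7,-25,0,0,0,-3.5],
    [2.7,-25,0,0,0,-3.5],
    [2.7,-25,0,0,0,-3.5],
    [2.7,-25,0,0,0,-3.5],
    [2.7,-25,0,0,0,-3.5],
  ],
)

```text
clock: 5.98
tool_pos: [0.4756, -0.2924, 0.1447]
orientation: [179.9, 0.1, -67.8]
force: [0.9, 0.5, -1.3]
opening: 0.0391
```

Call:
servo_tool(
  rows=[
    [2.7,-25,0,0,0,-3.5],
    [2.7,-25,0,0,0,-3.5],
    [2.7,-25,0,0,0,-3.5],
    [2.7,-15,0,0,0,-3.5],
    [2.7,-6,0,0,0,-0.4],
  ],
)

```text
clock: 6.4
tool_pos: [0.4889, -0.389, 0.1441]
orientation: [179.8, 0.1, -82.3]
force: [0.4, -0.1, -2.3]
opening: 0.0393
```

Call:
servo_tool(
  rows=[
    [0,0,-10,0,0,0],
    [0,0,-20,0,0,0],
    [0,0,-10,0,0,0],
    [0,0,0,0,0,0],
    [0,0,0,0,0,0],
  ],
)

```text
clock: 6.82
tool_pos: [0.4897, -0.386, 0.1055]
orientation: [179.9, 0.1, -81.9]
force: [0.7, 0.4, -1.5]
opening: 0.0395
```

```bash
python3 - <<'E'
from h import *
o=ctrl.get_obs(); print(o['tool_pos']*1e3,o['orientation'],o['joint_pos'],o['opening']); t=o['tool_pos']
p,d=snap('scene','s2'); print(pix('scene',[t-[0,0,.026]]))
cv2.imwrite('pics/s2.png',cv2.resize(p[90:230,170:340],None,fx=4.5,fy=4.2,interpolation=cv2.INTER_CUBIC)[:590,:,::-1])
E
```

```text
[ 489.7 -386.   105.5] [179.9   0.1 -81.9] [-20.3  21.5 -14.8   0.  -53.8  28.4] 0.03949490477701328
[[246.8 151.3]]
```

View pics/s2.png

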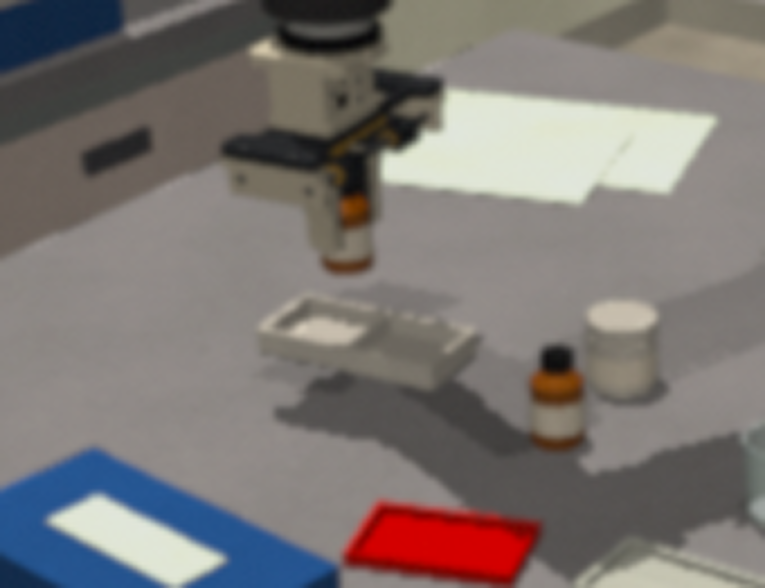

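The view shows the bottle held upright at crop (347,235) with the tray below it. The outer bay is about 26 mm further along -y.

Call:
servo_tool(
  rows=[
    [0.5,-12,0,0,0,0],
    [0.5,-12,0,0,0,0],
    [0,-2,-10,0,0,0],
    [0,0,-15,0,0,0],
    [0,0,-10,0,0,0],
  ],
)

```text
clock: 7.28
tool_pos: [0.491, -0.4134, 0.0705]
orientation: [-180.0, 0.0, -82.0]
force: [-0.7, 1.2, -1.2]
opening: 0.0396
```

Call:
servo_tool(
  rows=[
    [0,0,-10,0,0,0],
    [0,0,-10,0,0,0],
    [0,0,-6,0,0,0],
    [0,0,-4,0,0,0],
    [0,0,0,0,0,0],
  ],
)

```text
clock: 7.7
tool_pos: [0.491, -0.4126, 0.0405]
orientation: [179.9, 0.0, -82.0]
force: [-0.1, -1.2, -0.3]
opening: 0.0391
```

Call:
servo_tool(
  rows=[
    [0,0,-2,0,0,0],
    [0,0,-1,0,0,0],
    [0,0,-1,0,0,0],
    [0,0,0,0,0,0],
    [0,0,0,0,0,0],
  ],
)

```text
clock: 8.12
tool_pos: [0.4915, -0.4129, 0.0378]
orientation: [-180.0, -0.0, -82.0]
force: [0.8, -0.5, -1.6]
opening: 0.0391
```

Call:
servo_tool(
  rows=[
    [0,0,-1.5,0,0,0],
    [0,0,-1.5,0,0,0],
    [0,0,-1,0,0,0],
    [0,0,-0.5,0,0,0],
    [0,0,0,0,0,0],
  ],
)

```text
clock: 8.53
tool_pos: [0.4912, -0.4128, 0.0328]
orientation: [180.0, 0.0, -82.0]
force: [0.0, 0.0, -0.9]
opening: 0.0393
```

Call:
servo_tool(
  rows=[
    [0,0,-0.5,0,0,0],
    [0,0,-0.5,0,0,0],
    [0,0,-0.5,0,0,0],
    [0,0,0,0,0,0],
    [0,0,0,0,0,0],
  ],
)

```text
clock: 8.95
tool_pos: [0.4915, -0.4129, 0.0317]
orientation: [-180.0, -0.0, -82.0]
force: [-0.1, 0.6, 0.4]
opening: 0.0391
```

Call:
servo_tool(
  rows=[
    [0,0,-0.4,0,0,0],
    [0,0,0,0,0,0],
    [0,0,0,0,0,0],
  ],
)

```text
clock: 9.2
tool_pos: [0.4915, -0.4129, 0.0317]
orientation: [-180.0, -0.0, -82.0]
force: [-1.7, 1.5, 5.1]
opening: 0.0391
```

Call:
servo_tool(
  rows=[
    [0,0,0,0,0,0],
    [0,0,0,0,0,0],
    [0,0,0,0,0,0],
    [0,0,0,0,0,0],
    [0,0,0,0,0,0],
  ],
  fingers=70,
)

```text
clock: 9.62
tool_pos: [0.4913, -0.4129, 0.031]
orientation: [180.0, 0.0, -82.0]
force: [-0.3, 0.6, 0.0]
opening: 0.0664
```

Call:
servo_tool(
  rows=[
    [0,0,0,0,0,0],
    [0,0,0,0,0,0],
    [0,0,5,0,0,0],
    [0,0,10,0,0,0],
    [0,0,20,0,0,0],
  ],
)

```text
clock: 10.03
tool_pos: [0.4901, -0.4122, 0.0651]
orientation: [179.8, 0.1, -82.0]
force: [0.3, -0.2, 0.8]
opening: 0.0699
```

Call:
servo_tool(
  rows=[
    [0,0,30,0,0,0],
    [0,0,30,0,0,0],
    [0,0,20,0,0,0],
    [0,0,0,0,0,0],
    [0,0,0,0,0,0],
  ],
)

```text
clock: 10.45
tool_pos: [0.4923, -0.4133, 0.1488]
orientation: [-179.8, -0.1, -82.0]
force: [-0.1, 0.3, -0.6]
opening: 0.07
```

Call:
servo_tool(
  rows=[
    [2.7,20.4,0,0,0,6.83],
    [2.7,20.4,0,0,0,6.83],
    [2.7,20.4,0,0,0,6.83],
    [2.7,20.4,0,0,0,6.83],
    [2.7,20.4,0,0,0,6.83],
  ],
  fingers=80,
)

```text
clock: 10.87
tool_pos: [0.5042, -0.3098, 0.1454]
orientation: [180.0, 0.1, -47.5]
force: [-0.0, -0.1, -0.6]
opening: 0.0801
```

Call:
servo_tool(
  rows=[
    [2.7,20.4,0,0,0,6.83],
    [2.7,20.4,0,0,0,6.83],
    [2.7,20.4,0,0,0,6.83],
    [2.7,20.4,0,0,0,6.83],
    [2.7,20.4,0,0,0,6.83],
  ],
)

```text
clock: 11.28
tool_pos: [0.5177, -0.2078, 0.1454]
orientation: [180.0, 0.1, -13.3]
force: [0.4, -0.2, 0.0]
opening: 0.0805
```

Call:
servo_tool(
  rows=[
    [2.7,20.4,0,0,0,6.83],
    [2.7,20.4,0,0,0,6.83],
    [0,0,0,0,0,0],
    [0,0,0,0,0,0],
  ],
)

```text
clock: 11.62
tool_pos: [0.5234, -0.1672, 0.1457]
orientation: [-180.0, 0.1, 0.0]
force: [0.1, -0.3, -0.5]
opening: 0.08
```

```bash
python3 - <<'E'
from h import *
o=ctrl.get_obs(); t=o['tool_pos']; print(t*1e3,o['orientation'])
p,d=snap('scene','s3'); print(pix('scene',[t,[.5243,-.1692,.078]]))
cv2.imwrite('pics/s3.png',cv2.resize(p[90:230,220:400],None,fx=4.4,fy=4.2,interpolation=cv2.INTER_CUBIC)[:590,:,::-1])
E
```

```text
[ 523.4 -167.2  145.7] [-180.     0.1    0. ]
[[294.  153.1]
 [293.5 172.2]]
```

View pics/s3.png

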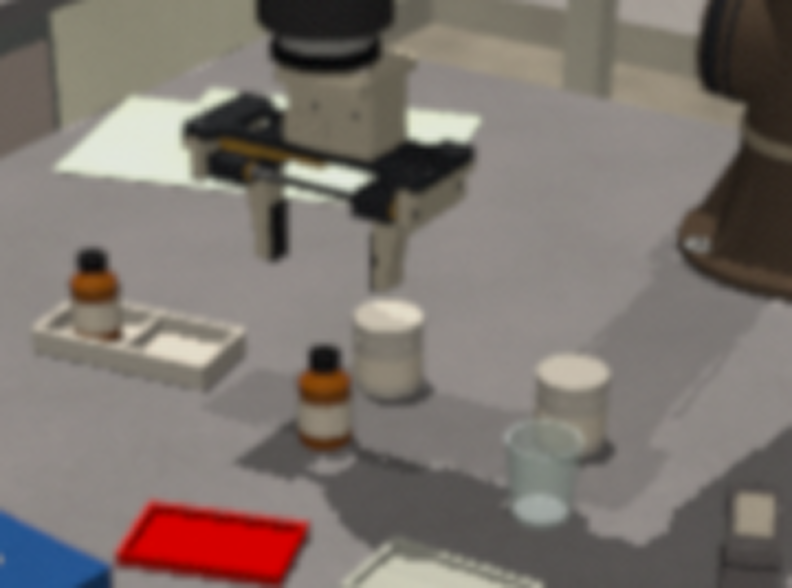

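The first bottle stands in the outer bay at crop (95,300). The second bottle's cap is at crop (324,355), which is image (294,174) as predicted. I descend.

Call:
servo_tool(
  rows=[
    [1,-2,-20,0,0,0],
    [0,0,-20,0,0,0],
    [0,0,-20,0,0,0],
    [0,0,-20,0,0,0],
    [0,0,-16,0,0,0],
  ],
)

```text
clock: 12.08
tool_pos: [0.5237, -0.171, 0.0484]
orientation: [-180.0, 0.1, -0.2]
force: [-0.8, 0.7, 0.4]
opening: 0.0804
```

Call:
servo_tool(
  rows=[
    [0,0,-12,0,0,0],
    [0,0,-8,0,0,0],
    [0,0,-3,0,0,0],
    [0,0,0,0,0,0],
    [0,0,0,0,0,0],
  ],
)

```text
clock: 12.5
tool_pos: [0.525, -0.1704, 0.0275]
orientation: [180.0, -0.0, -0.0]
force: [-0.7, -0.4, 0.6]
opening: 0.0802
```

Call:
servo_tool(
  rows=[
    [0,0,0,0,0,0],
    [0,0,0,0,0,0],
    [0,0,0,0,0,0],
    [0,0,0,0,0,0],
    [0,0,0,0,0,0],
  ],
  fingers=30,
)

```text
clock: 12.92
tool_pos: [0.525, -0.17, 0.0275]
orientation: [-180.0, -0.0, 0.0]
force: [1.0, -0.4, -0.4]
opening: 0.0524
```

Call:
servo_tool(
  rows=[
    [0,0,0,0,0,0],
    [0,0,0,0,0,0],
    [0,0,0,0,0,0],
    [0,0,0,0,0,0],
    [0,0,0,0,0,0],
  ],
)

```text
clock: 13.33
tool_pos: [0.5249, -0.1701, 0.0273]
orientation: [180.0, -0.0, -0.0]
force: [-0.6, -0.4, 3.1]
opening: 0.0396
```

Call:
servo_tool(
  rows=[
    [0,0,4,0,0,0],
    [0,0,10,0,0,0],
    [0,0,20,0,0,0],
    [0,0,20,0,0,0],
    [0,0,20,0,0,0],
  ],
)

```text
clock: 13.75
tool_pos: [0.5245, -0.1701, 0.1025]
orientation: [180.0, 0.0, -0.0]
force: [1.0, -0.8, -1.8]
opening: 0.0389
```

Call:
servo_tool(
  rows=[
    [0,0,20,0,0,0],
    [0,0,20,0,0,0],
    [0,0,6,0,0,0],
    [0,0,0,0,0,0],
    [0,0,0,0,0,0],
  ],
)

```text
clock: 14.17
tool_pos: [0.5245, -0.1699, 0.1471]
orientation: [-180.0, -0.0, -0.0]
force: [-0.1, 0.8, -1.7]
opening: 0.0393
```

Call:
servo_tool(
  rows=[
    [-3.4,-12.9,0,0,0,-6.3],
    [-3.4,-12.9,0,0,0,-6.3],
    [-3.4,-12.9,0,0,0,-6.3],
    [-3.4,-12.9,0,0,0,-6.3],
    [-3.4,-12.9,0,0,0,-6.3],
  ],
)

```text
clock: 14.58
tool_pos: [0.5066, -0.2349, 0.1454]
orientation: [179.9, 0.2, -31.8]
force: [0.6, -0.0, -1.0]
opening: 0.0393
```

Call:
servo_tool(
  rows=[
    [-3.4,-12.9,0,0,0,-6.3],
    [-3.4,-12.9,0,0,0,-6.3],
    [-3.4,-12.9,0,0,0,-6.3],
    [-3.4,-12.9,0,0,0,-6.3],
    [-3.4,-12.9,0,0,0,-6.3],
  ],
)

```text
clock: 15.0
tool_pos: [0.4896, -0.2993, 0.1453]
orientation: [179.9, 0.1, -63.3]
force: [0.1, 0.4, -1.3]
opening: 0.0391
```

Call:
servo_tool(
  rows=[
    [-3.4,-12.9,0,0,0,-6.3],
    [-3.4,-12.9,0,0,0,-6.3],
    [-3.4,-12.9,0,0,0,-6.3],
    [0,0,0,0,0,0],
    [0,0,0,0,0,0],
  ],
)

```text
clock: 15.42
tool_pos: [0.4795, -0.3378, 0.1455]
orientation: [179.9, 0.1, -81.9]
force: [0.7, 0.1, -0.8]
opening: 0.039
```

Call:
servo_tool(
  rows=[
    [0,0,-10,0,0,0],
    [0,0,-20,0,0,0],
    [0,0,-20,0,0,0],
    [0,0,-10,0,0,0],
    [0,0,0,0,0,0],
  ],
)

```text
clock: 15.83
tool_pos: [0.4788, -0.3364, 0.0839]
orientation: [179.7, 0.2, -81.8]
force: [-0.6, 0.7, -1.4]
opening: 0.0393
```

Call:
servo_tool(
  rows=[
    [1,-1,-14,0,0,0],
    [0,0,-14,0,0,0],
    [0,0,-10,0,0,0],
    [0,0,-6,0,0,0],
    [0,0,0,0,0,0],
  ],
)

```text
clock: 16.25
tool_pos: [0.481, -0.3384, 0.0422]
orientation: [179.9, 0.0, -81.9]
force: [0.3, 0.6, -0.4]
opening: 0.0389
```

Call:
servo_tool(
  rows=[
    [0,0,-2,0,0,0],
    [0,0,-1.5,0,0,0],
    [0,0,0,0,0,0],
    [0,0,0,0,0,0],
    [0,0,0,0,0,0],
  ],
)

```text
clock: 16.67
tool_pos: [0.4818, -0.3389, 0.0401]
orientation: [-180.0, -0.0, -81.9]
force: [-0.4, 0.4, -0.2]
opening: 0.0396
```

Call:
servo_tool(
  rows=[
    [0,0,-2,0,0,0],
    [0,0,-2,0,0,0],
    [0,0,-1.5,0,0,0],
    [0,0,-1,0,0,0],
    [0,0,0,0,0,0],
  ],
)

```text
clock: 17.08
tool_pos: [0.4813, -0.3387, 0.0328]
orientation: [180.0, 0.0, -81.9]
force: [-0.0, -0.9, -1.8]
opening: 0.0392
```

Call:
servo_tool(
  rows=[
    [0,0,-0.5,0,0,0],
    [0,0,-0.5,0,0,0],
    [0,0,0,0,0,0],
    [0,0,0,0,0,0],
  ],
)

```text
clock: 17.42
tool_pos: [0.4816, -0.3388, 0.0323]
orientation: [-180.0, -0.0, -81.9]
force: [-0.5, 0.2, 1.2]
opening: 0.039
```

Call:
servo_tool(
  rows=[
    [0,0,-0.4,0,0,0],
    [0,0,0,0,0,0],
  ],
)

```text
clock: 17.58
tool_pos: [0.4816, -0.3389, 0.0323]
orientation: [-180.0, -0.0, -81.9]
force: [-0.5, 1.0, 4.4]
opening: 0.0392
```

Call:
servo_tool(
  rows=[
    [0,0,0,0,0,0],
    [0,0,0,0,0,0],
    [0,0,0,0,0,0],
    [0,0,0,0,0,0],
    [0,0,0,0,0,0],
  ],
  fingers=70,
)

```text
clock: 18.0
tool_pos: [0.4816, -0.3387, 0.0316]
orientation: [180.0, 0.0, -81.9]
force: [0.9, 0.4, 0.3]
opening: 0.0664
```

Call:
servo_tool(
  rows=[
    [0,0,0,0,0,0],
    [0,0,0,0,0,0],
    [0,0,5,0,0,0],
    [0,0,10,0,0,0],
    [0,0,20,0,0,0],
  ],
)

```text
clock: 18.42
tool_pos: [0.4803, -0.3382, 0.0659]
orientation: [179.8, 0.1, -81.9]
force: [-0.7, -0.1, -0.3]
opening: 0.07
```

Call:
servo_tool(
  rows=[
    [0,0,30,0,0,0],
    [0,0,30,0,0,0],
    [0,0,20,0,0,0],
    [0,0,0,0,0,0],
    [0,0,0,0,0,0],
  ],
)

```text
clock: 18.83
tool_pos: [0.4825, -0.3391, 0.1493]
orientation: [-179.8, -0.1, -81.9]
force: [0.0, 0.1, -0.8]
opening: 0.0698
```

Call:
servo_tool(
  rows=[
    [-4.95,13.3,0,0,0,6.83],
    [-4.95,13.3,0,0,0,6.83],
    [-4.95,13.3,0,0,0,6.83],
    [-4.95,13.3,0,0,0,6.83],
    [-4.95,13.3,0,0,0,6.83],
  ],
  fingers=84,
)

```text
clock: 19.25
tool_pos: [0.4558, -0.2715, 0.146]
orientation: [180.0, 0.1, -47.4]
force: [-0.3, -0.3, -0.0]
opening: 0.0835
```

Call:
servo_tool(
  rows=[
    [-4.95,13.3,0,0,0,6.83],
    [-4.95,13.3,0,0,0,6.83],
    [-4.95,13.3,0,0,0,6.83],
    [-4.95,13.3,0,0,0,6.83],
    [-4.95,13.3,0,0,0,6.83],
  ],
)

```text
clock: 19.67
tool_pos: [0.431, -0.2051, 0.1461]
orientation: [180.0, 0.1, -13.3]
force: [-0.3, 0.3, -0.1]
opening: 0.0844
```

Call:
servo_tool(
  rows=[
    [-4.95,13.3,0,0,0,6.83],
    [-4.95,13.3,0,0,0,6.83],
    [0,0,0,0,0,0],
    [0,0,0,0,0,0],
  ],
)

```text
clock: 20.0
tool_pos: [0.4218, -0.1788, 0.1466]
orientation: [-180.0, 0.0, 0.0]
force: [0.7, -0.4, 0.0]
opening: 0.0838
```

```bash
python3 - <<'E'
from h import *
o=ctrl.get_obs(); t=o['tool_pos']; print(t*1e3,o['orientation'])
p,d=snap('scene','s4'); print(pix('scene',[t,[.422,-.179,.062]]))
cv2.imwrite('pics/s4.png',cv2.resize(p[90:230,220:400],None,fx=4.4,fy=4.2,interpolation=cv2.INTER_CUBIC)[:590,:,::-1])
E
```

```text
[ 421.8 -178.8  146.6] [-180.    0.    0.]
[[308.3 140.6]
 [308.  163.5]]
```

View pics/s4.png

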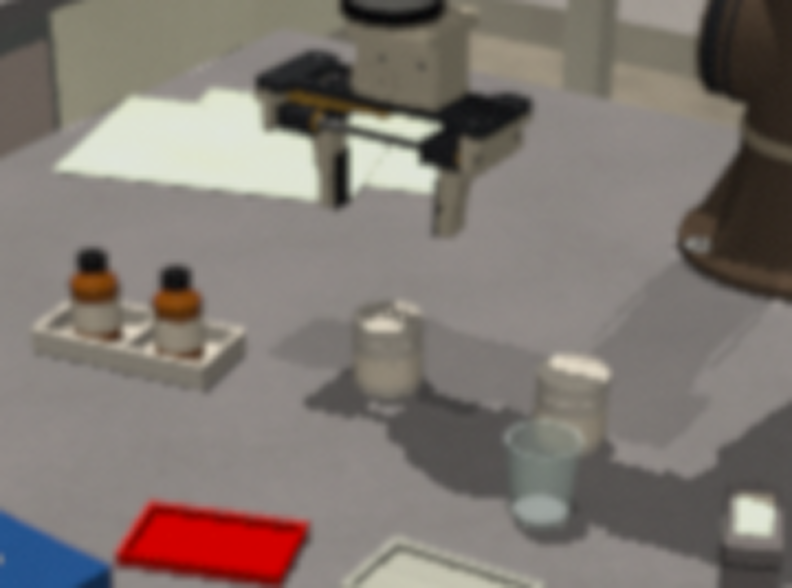

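Both bottles stand in their bays at crop (95,300) and (178,318). The jar lid at crop (390,318), which is image (309,166), matches the prediction (308,164). I descend on the jar.

Call:
servo_tool(
  rows=[
    [0,0,-20,0,0,0],
    [0,0,-22,0,0,0],
    [0,0,-22,0,0,0],
    [0,0,-20,0,0,0],
    [0,0,-16,0,0,0],
  ],
)

```text
clock: 20.47
tool_pos: [0.4216, -0.1798, 0.0451]
orientation: [180.0, 0.1, -0.1]
force: [-0.5, 0.2, 0.0]
opening: 0.084
```

Call:
servo_tool(
  rows=[
    [0,0,-13,0,0,0],
    [0,0,-9,0,0,0],
    [0,0,-4,0,0,0],
    [0,0,0,0,0,0],
    [0,0,0,0,0,0],
  ],
)

```text
clock: 20.88
tool_pos: [0.4224, -0.1794, 0.0209]
orientation: [180.0, 0.0, 0.0]
force: [-0.0, 0.2, -0.1]
opening: 0.0839
```

Call:
servo_tool(
  rows=[
    [0,0,0,0,0,0],
    [0,0,0,0,0,0],
    [0,0,0,0,0,0],
    [0,0,0,0,0,0],
    [0,0,0,0,0,0],
  ],
  fingers=45,
)

```text
clock: 21.3
tool_pos: [0.4224, -0.1792, 0.0211]
orientation: [-180.0, -0.0, 0.1]
force: [0.6, 0.7, 0.0]
opening: 0.0564
```

Call:
servo_tool(
  rows=[
    [0,0,0,0,0,0],
    [0,0,0,0,0,0],
    [0,0,0,0,0,0],
    [0,0,0,0,0,0],
  ],
)

```text
clock: 21.63
tool_pos: [0.4224, -0.1792, 0.021]
orientation: [180.0, -0.0, 0.1]
force: [-0.9, -0.4, 6.7]
opening: 0.0535
```

Call:
servo_tool(
  rows=[
    [0,0,4,0,0,0],
    [0,0,10,0,0,0],
    [0,0,20,0,0,0],
    [0,0,20,0,0,0],
    [0,0,20,0,0,0],
  ],
)

```text
clock: 22.05
tool_pos: [0.4215, -0.1791, 0.0953]
orientation: [-180.0, 0.1, 0.0]
force: [0.6, -0.4, -1.3]
opening: 0.0532
```

Call:
servo_tool(
  rows=[
    [0,0,20,0,0,0],
    [0,0,20,0,0,0],
    [0,0,6,0,0,0],
    [0,0,0,0,0,0],
    [0,0,0,0,0,0],
  ],
)

```text
clock: 22.47
tool_pos: [0.4217, -0.179, 0.1402]
orientation: [-180.0, 0.0, 0.0]
force: [-0.1, -0.4, -1.0]
opening: 0.0534
```

Call:
servo_tool(
  rows=[
    [3.8,12,0,0,0,-2],
    [3.8,20,0,0,0,-3],
    [3.8,25,0,0,0,-4],
    [3.8,25,0,0,0,-4],
    [3.8,25,0,0,0,-4],
  ],
)

```text
clock: 22.88
tool_pos: [0.4401, -0.0714, 0.1391]
orientation: [179.9, 0.2, -17.2]
force: [0.3, -0.9, -1.3]
opening: 0.0534
```

Call:
servo_tool(
  rows=[
    [3.8,25,0,0,0,-4],
    [3.8,25,0,0,0,-4],
    [3.8,25,0,0,0,-4],
    [3.8,25,0,0,0,-4],
    [3.8,25,0,0,0,-4],
  ],
)

```text
clock: 23.3
tool_pos: [0.4592, 0.0537, 0.1391]
orientation: [179.9, 0.1, -37.1]
force: [0.9, -1.3, -2.3]
opening: 0.0533
```

Call:
servo_tool(
  rows=[
    [3.8,25,0,0,0,-4],
    [3.8,25,0,0,0,-4],
    [3.8,25,0,0,0,-4],
    [3.8,25,0,0,0,-4],
    [3.8,25,0,0,0,-4],
  ],
)

```text
clock: 23.72
tool_pos: [0.4783, 0.1785, 0.1388]
orientation: [179.8, -0.0, -57.2]
force: [0.2, 0.4, -0.7]
opening: 0.0531
```

Call:
servo_tool(
  rows=[
    [3.8,25,0,0,0,-4],
    [3.8,25,0,0,0,-4],
    [3.8,25,0,0,0,-4],
    [3.8,25,0,0,0,-4],
    [3.8,25,0,0,0,-4],
  ],
)

```text
clock: 24.13
tool_pos: [0.4974, 0.3034, 0.1385]
orientation: [179.8, -0.1, -77.2]
force: [1.1, -0.1, -1.4]
opening: 0.0535
```

Call:
servo_tool(
  rows=[
    [3.8,25,0,0,0,-4],
    [3.8,25,0,0,0,-4],
    [3.8,20,0,0,0,-4],
    [3.8,12,0,0,0,-4],
    [3.8,5,0,0,0,0],
  ],
)

```text
clock: 24.55
tool_pos: [0.5165, 0.3909, 0.138]
orientation: [179.9, -0.2, -93.1]
force: [0.8, 0.1, -0.9]
opening: 0.0538
```

Call:
servo_tool(
  rows=[
    [0,0,-10,0,0,0],
    [0,0,-20,0,0,0],
    [0,0,-15,0,0,0],
    [0,0,0,0,0,0],
    [0,0,0,0,0,0],
  ],
)

```text
clock: 24.97
tool_pos: [0.5165, 0.388, 0.0941]
orientation: [179.9, -0.2, -92.9]
force: [-0.1, 0.5, -1.0]
opening: 0.0535
```

```bash
python3 - <<'E'
from h import *
o=ctrl.get_obs(); t=o['tool_pos']; print(t*1e3,o['orientation'],o['opening'])
p,d=snap('scene','s5')
cv2.imwrite('pics/s5.png',cv2.resize(p[130:270,370:550],None,fx=4.4,fy=4.2,interpolation=cv2.INTER_CUBIC)[:590,:,::-1])
E
```

```text
[516.5 388.   94.1] [179.9  -0.2 -92.9] 0.05345528727862162
```

View pics/s5.png

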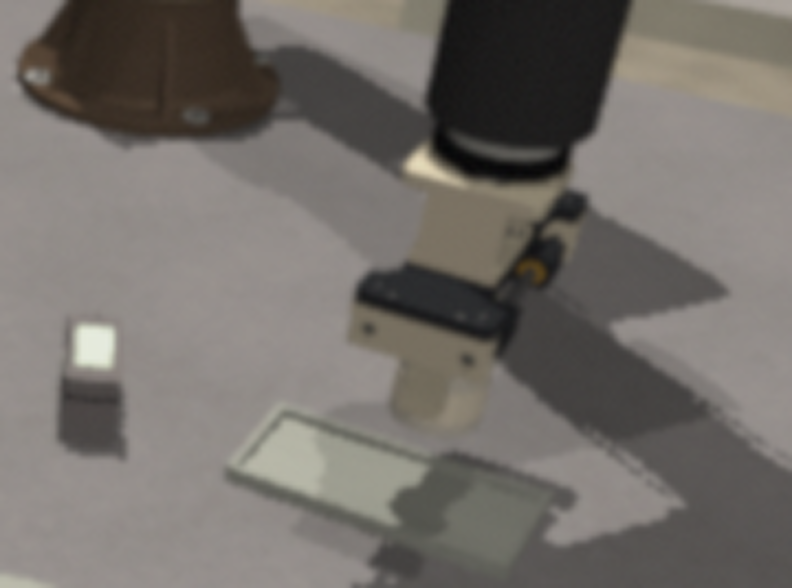

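The view shows the jar held upright at crop (438,400) above the jar tray. It still has to go about 23 mm along +y.

Call:
servo_tool(
  rows=[
    [0,10,0,0,0,0],
    [0,10,0,0,0,0],
    [0,3,-10,0,0,0],
    [0,0,-14,0,0,0],
    [0,0,-12,0,0,0],
  ],
)

```text
clock: 25.43
tool_pos: [0.517, 0.4138, 0.059]
orientation: [-180.0, 0.1, -92.9]
force: [0.2, 0.2, -1.6]
opening: 0.0534
```

Call:
servo_tool(
  rows=[
    [0,0,-10,0,0,0],
    [0,0,-8,0,0,0],
    [0,0,-5,0,0,0],
    [0,0,0,0,0,0],
    [0,0,0,0,0,0],
  ],
)

```text
clock: 25.85
tool_pos: [0.5173, 0.4128, 0.0366]
orientation: [180.0, -0.0, -92.9]
force: [1.3, -0.4, -1.1]
opening: 0.0531
```

Call:
servo_tool(
  rows=[
    [0,0,-2,0,0,0],
    [0,0,0,0,0,0],
    [0,0,0,0,0,0],
  ],
)

```text
clock: 26.1
tool_pos: [0.5173, 0.413, 0.0352]
orientation: [-180.0, 0.0, -92.9]
force: [0.2, -0.1, -1.1]
opening: 0.0537
```

Call:
servo_tool(
  rows=[
    [-1,-2,-2,0,0,0],
    [0,0,-2,0,0,0],
    [0,0,-1.5,0,0,0],
    [0,0,-1,0,0,0],
    [0,0,-1,0,0,0],
  ],
)

```text
clock: 26.52
tool_pos: [0.5162, 0.4108, 0.0271]
orientation: [180.0, -0.0, -92.9]
force: [-0.4, 1.0, -1.2]
opening: 0.0539
```

Call:
servo_tool(
  rows=[
    [0,0,-0.5,0,0,0],
    [0,0,-0.5,0,0,0],
    [0,0,0,0,0,0],
    [0,0,0,0,0,0],
  ],
)

```text
clock: 26.85
tool_pos: [0.5162, 0.4109, 0.0263]
orientation: [-180.0, 0.0, -92.9]
force: [-0.0, -0.0, -0.8]
opening: 0.0532
```

Call:
servo_tool(
  rows=[
    [0,0,-0.4,0,0,0],
    [0,0,0,0,0,0],
    [0,0,0,0,0,0],
  ],
)

```text
clock: 27.1
tool_pos: [0.5162, 0.4109, 0.0261]
orientation: [-180.0, 0.0, -92.9]
force: [-1.2, -0.6, 2.0]
opening: 0.0535
```

Call:
servo_tool(
  rows=[
    [0,0,-0.4,0,0,0],
    [0,0,0,0,0,0],
    [0,0,0,0,0,0],
  ],
)

```text
clock: 27.35
tool_pos: [0.5162, 0.4109, 0.0261]
orientation: [-180.0, 0.0, -92.9]
force: [-2.2, -1.0, 6.1]
opening: 0.0533
```

Call:
servo_tool(
  rows=[
    [0,0,0,0,0,0],
    [0,0,0,0,0,0],
    [0,0,0,0,0,0],
    [0,0,0,0,0,0],
    [0,0,0,0,0,0],
  ],
  fingers=84,
)

```text
clock: 27.77
tool_pos: [0.5162, 0.4108, 0.0253]
orientation: [180.0, -0.0, -92.9]
force: [0.5, 0.0, 0.1]
opening: 0.0804
```

Call:
servo_tool(
  rows=[
    [0,0,0,0,0,0],
    [0,0,0,0,0,0],
    [0,0,5,0,0,0],
    [0,0,10,0,0,0],
    [0,0,20,0,0,0],
  ],
)

```text
clock: 28.18
tool_pos: [0.5152, 0.4097, 0.0593]
orientation: [179.9, -0.2, -93.0]
force: [0.5, 0.1, 0.5]
opening: 0.0839
```

Call:
servo_tool(
  rows=[
    [0,0,30,0,0,0],
    [0,0,30,0,0,0],
    [0,0,20,0,0,0],
    [0,0,0,0,0,0],
    [0,0,0,0,0,0],
  ],
)

```text
clock: 28.6
tool_pos: [0.5168, 0.4116, 0.1432]
orientation: [-179.9, 0.2, -92.9]
force: [0.1, -0.9, -0.3]
opening: 0.0841
```

Call:
servo_tool(
  rows=[
    [-5,-23.8,0,0,0,5.17],
    [-5,-23.8,0,0,0,5.17],
    [-5,-23.8,0,0,0,5.17],
    [-5,-23.8,0,0,0,5.17],
    [-5,-23.8,0,0,0,5.17],
  ],
)

```text
clock: 29.02
tool_pos: [0.4903, 0.2902, 0.1396]
orientation: [179.9, -0.0, -66.8]
force: [0.2, 0.0, -0.5]
opening: 0.084
```

Call:
servo_tool(
  rows=[
    [-5,-23.8,0,0,0,5.17],
    [-5,-23.8,0,0,0,5.17],
    [-5,-23.8,0,0,0,5.17],
    [-5,-23.8,0,0,0,5.17],
    [-5,-23.8,0,0,0,5.17],
  ],
)

```text
clock: 29.43
tool_pos: [0.4652, 0.1713, 0.1398]
orientation: [179.9, 0.0, -41.0]
force: [-0.4, 0.2, -0.1]
opening: 0.0841
```

Call:
servo_tool(
  rows=[
    [-5,-23.8,0,0,0,5.17],
    [-5,-23.8,0,0,0,5.17],
    [-5,-23.8,0,0,0,5.17],
    [-5,-23.8,0,0,0,5.17],
    [-5,-23.8,0,0,0,5.17],
  ],
)

```text
clock: 29.85
tool_pos: [0.4401, 0.0524, 0.14]
orientation: [180.0, 0.1, -15.1]
force: [0.5, 0.6, 0.2]
opening: 0.0841
```

Call:
servo_tool(
  rows=[
    [-5,-23.8,0,0,0,5.17],
    [-5,-23.8,0,0,0,5.17],
    [-5,-23.8,0,0,0,5.17],
    [0,0,0,0,0,0],
    [0,0,0,0,0,0],
  ],
)

```text
clock: 30.27
tool_pos: [0.4254, -0.0187, 0.1401]
orientation: [180.0, 0.1, -0.0]
force: [0.6, -0.4, -1.0]
opening: 0.0842
```

```bash
python3 - <<'E'
from h import *
o=ctrl.get_obs(); t=o['tool_pos']; print(t*1e3,o['orientation'])
p,d=snap('scene','s6'); print(pix('scene',[t,[.4265,-.0174,.062]]))
cv2.imwrite('pics/s6.png',cv2.resize(p[110:270,290:510],None,fx=3.6,fy=3.6,interpolation=cv2.INTER_CUBIC)[:590,:,::-1])
E
```

```text
[425.4 -18.7 140.1] [180.    0.1  -0. ]
[[350.8 154.7]
 [349.6 176.7]]
```

View pics/s6.png

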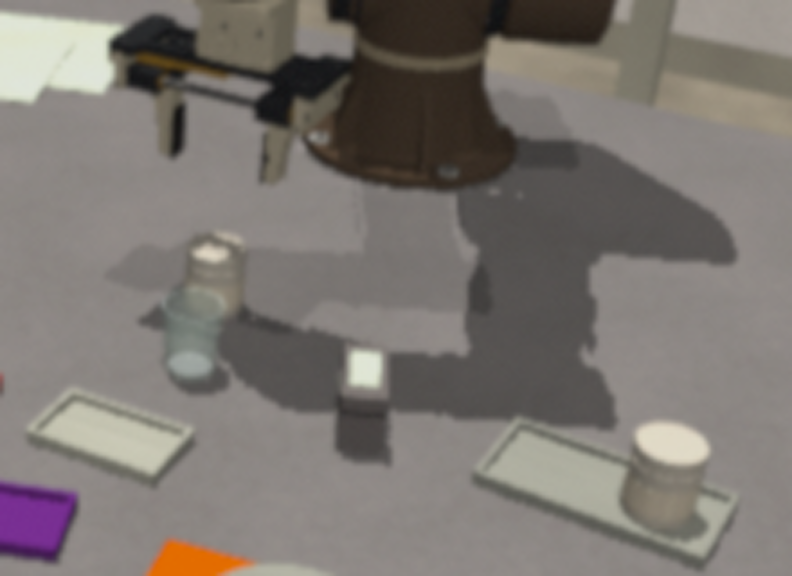

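The first jar stands in the far end of its tray at crop (666,478). The next jar's lid at crop (217,247), which is image (350,179), matches (350,177).

Call:
servo_tool(
  rows=[
    [1,1,-20,0,0,0],
    [0,0,-22,0,0,0],
    [0,0,-20,0,0,0],
    [0,0,-18,0,0,0],
    [0,0,-15,0,0,0],
  ],
)

```text
clock: 30.73
tool_pos: [0.4269, -0.0159, 0.0441]
orientation: [180.0, 0.1, 0.1]
force: [-0.0, -0.8, 0.6]
opening: 0.084
```

Call:
servo_tool(
  rows=[
    [0,0,-12,0,0,0],
    [0,0,-8,0,0,0],
    [0,0,-4,0,0,0],
    [0,0,0,0,0,0],
    [0,0,0,0,0,0],
  ],
)

```text
clock: 31.15
tool_pos: [0.4274, -0.0162, 0.0217]
orientation: [180.0, -0.0, 0.1]
force: [-0.5, 0.5, 0.8]
opening: 0.0838
```

Call:
servo_tool(
  rows=[
    [0,0,0,0,0,0],
    [0,0,0,0,0,0],
    [0,0,0,0,0,0],
    [0,0,0,0,0,0],
    [0,0,0,0,0,0],
  ],
  fingers=45,
)

```text
clock: 31.57
tool_pos: [0.4273, -0.0165, 0.0217]
orientation: [-180.0, -0.0, 0.1]
force: [-0.1, 0.7, 0.3]
opening: 0.0567
```

Call:
servo_tool(
  rows=[
    [0,0,0,0,0,0],
    [0,0,0,0,0,0],
    [0,0,0,0,0,0],
    [0,0,0,0,0,0],
  ],
)

```text
clock: 31.9
tool_pos: [0.4273, -0.0166, 0.0217]
orientation: [180.0, -0.0, 0.1]
force: [-1.6, -1.1, 5.6]
opening: 0.0537
```

Call:
servo_tool(
  rows=[
    [0,0,4,0,0,0],
    [0,0,10,0,0,0],
    [0,0,20,0,0,0],
    [0,0,20,0,0,0],
    [0,0,20,0,0,0],
  ],
)

```text
clock: 32.32
tool_pos: [0.4266, -0.0167, 0.0961]
orientation: [180.0, 0.1, 0.1]
force: [0.7, 0.6, -1.3]
opening: 0.0535
```

Call:
servo_tool(
  rows=[
    [0,0,20,0,0,0],
    [0,0,20,0,0,0],
    [0,0,6,0,0,0],
    [0,0,0,0,0,0],
    [0,0,0,0,0,0],
  ],
)

```text
clock: 32.73
tool_pos: [0.4268, -0.0165, 0.141]
orientation: [-180.0, 0.0, 0.1]
force: [-1.2, 0.7, -1.9]
opening: 0.0535
```

Call:
servo_tool(
  rows=[
    [3,10,0,0,0,-3],
    [5,20,0,0,0,-5],
    [5.5,22.5,0,0,0,-6],
    [5.5,22.5,0,0,0,-6],
    [5.5,22.5,0,0,0,-6],
  ],
)

```text
clock: 33.15
tool_pos: [0.4508, 0.0814, 0.1397]
orientation: [179.9, 0.1, -26.2]
force: [1.2, -0.7, -2.4]
opening: 0.0532
```

Call:
servo_tool(
  rows=[
    [5.5,22.5,0,0,0,-6],
    [5.5,22.5,0,0,0,-6],
    [5.5,22.5,0,0,0,-6],
    [5.5,22.5,0,0,0,-6],
    [5.5,22.5,0,0,0,-6],
  ],
)

```text
clock: 33.57
tool_pos: [0.4784, 0.194, 0.1394]
orientation: [179.8, -0.0, -56.2]
force: [0.7, -0.3, -1.2]
opening: 0.0538
```

Call:
servo_tool(
  rows=[
    [5.5,22.5,0,0,0,-6],
    [5.5,22.5,0,0,0,-6],
    [5.5,22.5,0,0,0,-6],
    [5.5,20,0,0,0,-6],
    [5.5,15,0,0,0,-6],
  ],
)

```text
clock: 33.98
tool_pos: [0.5061, 0.297, 0.139]
orientation: [179.9, -0.1, -86.2]
force: [0.9, 0.3, -1.4]
opening: 0.0532
```

Call:
servo_tool(
  rows=[
    [5.5,8,0,0,0,-6],
    [0,0,-20,0,0,-1],
    [0,0,-20,0,0,0],
    [0,0,-10,0,0,0],
    [0,0,0,0,0,0],
  ],
)

```text
clock: 34.4
tool_pos: [0.5102, 0.302, 0.0872]
orientation: [179.7, -0.3, -92.9]
force: [-0.4, 0.7, -1.7]
opening: 0.0535
```

Call:
servo_tool(
  rows=[
    [0,0,0,0,0,0],
    [0,0,0,0,0,0],
  ],
)

```text
clock: 34.57
tool_pos: [0.5126, 0.3041, 0.0919]
orientation: [-180.0, 0.0, -92.9]
force: [0.5, -0.9, -0.7]
opening: 0.0534
```

Call:
servo_tool(
  rows=[
    [0,11,0,0,0,0],
    [0,11,0,0,0,0],
    [0,1,-10,0,0,0],
    [0,0,-14,0,0,0],
    [0,0,-12,0,0,0],
  ],
)

```text
clock: 34.98
tool_pos: [0.5122, 0.3279, 0.055]
orientation: [-180.0, 0.1, -92.8]
force: [-0.5, -0.3, -1.9]
opening: 0.0536
```

Call:
servo_tool(
  rows=[
    [0,0,-10,0,0,0],
    [0,0,-8,0,0,0],
    [0,0,-4,0,0,0],
    [0,0,0,0,0,0],
    [0,0,0,0,0,0],
  ],
)

```text
clock: 35.4
tool_pos: [0.5123, 0.327, 0.0335]
orientation: [-180.0, -0.0, -92.9]
force: [0.7, 0.4, -0.5]
opening: 0.0532
```

Call:
servo_tool(
  rows=[
    [0,0,-1.5,0,0,0],
    [0,0,-1,0,0,0],
    [0,0,0,0,0,0],
    [0,0,0,0,0,0],
  ],
)

```text
clock: 35.73
tool_pos: [0.5123, 0.327, 0.0313]
orientation: [-180.0, 0.0, -92.9]
force: [-0.1, -0.8, -1.6]
opening: 0.0532
```

Call:
servo_tool(
  rows=[
    [0,0,-1.5,0,0,0],
    [0,0,-1,0,0,0],
    [0,0,-1,0,0,0],
    [0,0,-0.5,0,0,0],
    [0,0,0,0,0,0],
  ],
)

```text
clock: 36.15
tool_pos: [0.5121, 0.3269, 0.0269]
orientation: [180.0, -0.0, -92.9]
force: [0.1, 0.4, -0.8]
opening: 0.0537
```

Call:
servo_tool(
  rows=[
    [0,0,-0.5,0,0,0],
    [0,0,-0.4,0,0,0],
    [0,0,0,0,0,0],
    [0,0,0,0,0,0],
  ],
)

```text
clock: 36.48
tool_pos: [0.5122, 0.327, 0.0268]
orientation: [-180.0, 0.0, -92.9]
force: [-2.4, -0.2, 5.1]
opening: 0.0535
```

Call:
servo_tool(
  rows=[
    [0,0,0,0,0,0],
    [0,0,0,0,0,0],
    [0,0,0,0,0,0],
    [0,0,0,0,0,0],
    [0,0,0,0,0,0],
  ],
  fingers=80,
)

```text
clock: 36.9
tool_pos: [0.5122, 0.3269, 0.026]
orientation: [180.0, -0.0, -92.9]
force: [0.1, 0.2, -0.0]
opening: 0.0784
```

Call:
servo_tool(
  rows=[
    [0,0,0,0,0,0],
    [0,0,0,0,0,0],
    [0,0,5,0,0,0],
    [0,0,10,0,0,0],
    [0,0,20,0,0,0],
  ],
)

```text
clock: 37.32
tool_pos: [0.5112, 0.3259, 0.0601]
orientation: [179.9, -0.2, -92.9]
force: [1.3, 0.1, -0.6]
opening: 0.0797
```

Call:
servo_tool(
  rows=[
    [0,0,30,0,0,0],
    [0,0,30,0,0,0],
    [0,0,20,0,0,0],
    [0,0,0,0,0,0],
    [0,0,0,0,0,0],
  ],
)

```text
clock: 37.73
tool_pos: [0.5128, 0.3276, 0.1436]
orientation: [-179.9, 0.2, -92.9]
force: [-0.7, -0.0, 0.2]
opening: 0.08
```

Call:
servo_tool(
  rows=[
    [1.1,-9.2,0,0,0,6.8],
    [1.1,-9.2,0,0,0,6.8],
    [1.1,-9.2,0,0,0,6.8],
    [1.1,-9.2,0,0,0,6.8],
    [1.1,-9.2,0,0,0,6.8],
  ],
)

```text
clock: 38.15
tool_pos: [0.5171, 0.28, 0.1402]
orientation: [179.9, -0.0, -58.6]
force: [0.4, 0.4, -0.7]
opening: 0.08
```

Call:
servo_tool(
  rows=[
    [1.1,-9.2,0,0,0,6.8],
    [1.1,-9.2,0,0,0,6.8],
    [1.1,-9.2,0,0,0,6.8],
    [1.1,-9.2,0,0,0,6.8],
    [1.1,-9.2,0,0,0,6.8],
  ],
)

```text
clock: 38.57
tool_pos: [0.5226, 0.234, 0.1403]
orientation: [179.9, 0.0, -24.6]
force: [0.1, -0.0, 0.2]
opening: 0.08
```

Call:
servo_tool(
  rows=[
    [1.1,-9.2,0,0,0,6.8],
    [1.1,-9.2,0,0,0,6.8],
    [1.1,-9.2,0,0,0,6.8],
    [1.1,-9.2,0,0,0,6.8],
    [1.1,-9.2,0,0,0,6.8],
  ],
)

```text
clock: 38.98
tool_pos: [0.5281, 0.1881, 0.1403]
orientation: [180.0, 0.1, 9.4]
force: [0.6, 0.1, -0.4]
opening: 0.0798
```

Call:
servo_tool(
  rows=[
    [1.1,-9.2,0,0,0,6.8],
    [1.1,-9.2,0,0,0,6.8],
    [0,0,0,0,0,0],
    [0,0,0,0,0,0],
  ],
)

```text
clock: 39.32
tool_pos: [0.5305, 0.17, 0.1405]
orientation: [180.0, 0.1, 22.5]
force: [-0.3, -0.5, 0.0]
opening: 0.0802
```

```bash
python3 - <<'E'
from h import *
o=ctrl.get_obs(); t=o['tool_pos']; print(t*1e3,o['orientation'])
p,d=snap('scene','s7')
c,s=np.cos(np.radians(22.7)),np.sin(np.radians(22.7))
print(pix('scene',[np.array([.5308+a*c-b*s,.171+a*s+b*c,.056]) for a,b in((.04,.018),(.04,-.018),(-.04,-.018),(-.04,.018))]))
cv2.imwrite('pics/s7.png',cv2.resize(p[110:270,330:510],None,fx=4.2,fy=3.6,interpolation=cv2.INTER_CUBIC)[:590,:,::-1])
E
```

```text
[530.5 170.  140.5] [180.    0.1  22.5]
[[396.7 218.9]
 [383.8 217.7]
 [384.5 202.7]
 [396.7 203.9]]
```

View pics/s7.png

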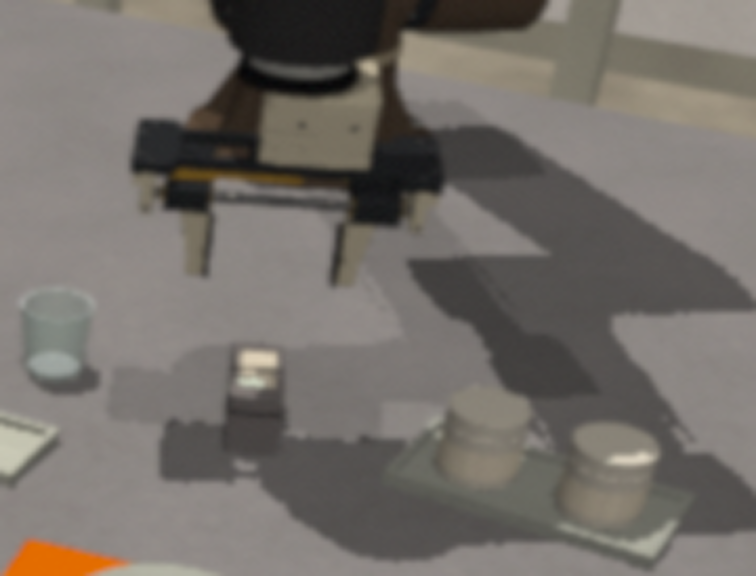

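Both jars stand in the tray at crop (485,437) and (610,475). The slide box top at crop (228–284, 345–410) agrees with the predicted corners, and the gripper lines up with it.

Call:
servo_tool(
  rows=[
    [0,1,-20,0,0,0],
    [0,0,-22,0,0,0],
    [0,0,-20,0,0,0],
    [0,0,-18,0,0,0],
    [0,0,-16,0,0,0],
  ],
)

```text
clock: 39.78
tool_pos: [0.5304, 0.1718, 0.0437]
orientation: [180.0, 0.1, 22.6]
force: [-0.2, 0.5, -0.7]
opening: 0.0801
```

Call:
servo_tool(
  rows=[
    [0,0,-12,0,0,0],
    [0,0,-8,0,0,0],
    [0,0,-4,0,0,0],
    [0,0,0,0,0,0],
    [0,0,0,0,0,0],
  ],
)

```text
clock: 40.2
tool_pos: [0.5311, 0.1719, 0.0214]
orientation: [180.0, -0.0, 22.7]
force: [0.5, -0.6, -0.5]
opening: 0.0804
```

Call:
servo_tool(
  rows=[
    [0,0,0,0,0,0],
    [0,0,0,0,0,0],
    [0,0,0,0,0,0],
    [0,0,0,0,0,0],
    [0,0,0,0,0,0],
  ],
  fingers=26,
)

```text
clock: 40.62
tool_pos: [0.531, 0.1716, 0.0214]
orientation: [-180.0, -0.0, 22.7]
force: [-0.5, -0.0, -0.3]
opening: 0.0523
```

Call:
servo_tool(
  rows=[
    [0,0,0,0,0,0],
    [0,0,0,0,0,0],
    [0,0,0,0,0,0],
    [0,0,0,0,0,0],
    [0,0,0,0,0,0],
  ],
)

```text
clock: 41.03
tool_pos: [0.5309, 0.1715, 0.0211]
orientation: [180.0, -0.0, 22.7]
force: [-0.4, 0.0, 0.7]
opening: 0.0354
```

Call:
servo_tool(
  rows=[
    [0,0,4,0,0,0],
    [0,0,10,0,0,0],
    [0,0,20,0,0,0],
    [0,0,20,0,0,0],
    [0,0,20,0,0,0],
  ],
)

```text
clock: 41.45
tool_pos: [0.5308, 0.1714, 0.0965]
orientation: [180.0, 0.0, 22.7]
force: [0.4, 0.4, -0.5]
opening: 0.0359
```

Call:
servo_tool(
  rows=[
    [0,0,20,0,0,0],
    [0,0,20,0,0,0],
    [0,0,6,0,0,0],
    [0,0,0,0,0,0],
    [0,0,0,0,0,0],
  ],
)

```text
clock: 41.87
tool_pos: [0.5306, 0.1715, 0.1411]
orientation: [-180.0, -0.0, 22.7]
force: [0.5, -0.3, -1.1]
opening: 0.036
```

Call:
servo_tool(
  rows=[
    [4,-5,0,0,0,-3],
    [7,-9,0,0,0,-6],
    [8,-10,0,0,0,-7],
    [8,-10,0,0,0,-7],
    [8,-10,0,0,0,-7],
  ],
)

```text
clock: 42.28
tool_pos: [0.5652, 0.1268, 0.1393]
orientation: [179.9, 0.1, -7.6]
force: [0.8, -0.3, -0.4]
opening: 0.0357
```

Call:
servo_tool(
  rows=[
    [8,-10,0,0,0,-7],
    [8,-10,0,0,0,-7],
    [8,-10,0,0,0,-7],
    [8,-10,0,0,0,-7],
    [8,-10,0,0,0,-7],
  ],
)

```text
clock: 42.7
tool_pos: [0.6052, 0.0767, 0.1391]
orientation: [179.8, 0.1, -42.6]
force: [-1.2, 0.1, -0.4]
opening: 0.0359
```

Call:
servo_tool(
  rows=[
    [8,-10,0,0,0,-7],
    [8,-10,0,0,0,-7],
    [8,-10,0,0,0,-7],
    [8,-10,0,0,0,-7],
    [8,-10,0,0,0,-7],
  ],
)

```text
clock: 43.12
tool_pos: [0.6452, 0.0268, 0.1389]
orientation: [179.8, -0.0, -77.6]
force: [0.5, -0.2, -1.1]
opening: 0.0359
```

Call:
servo_tool(
  rows=[
    [8,-10,0,0,0,-7],
    [6,-5,0,0,0,-4],
    [0,0,0,0,0,0],
    [0,0,0,0,0,0],
  ],
)

```text
clock: 43.45
tool_pos: [0.6591, 0.0122, 0.1392]
orientation: [179.8, -0.0, -88.2]
force: [-0.5, 0.2, -0.8]
opening: 0.0357
```

Call:
servo_tool(
  rows=[
    [0,0,-15,0,0,0],
    [0,0,-20,0,0,0],
    [0,0,-15,0,0,0],
    [0,0,0,0,0,0],
    [0,0,0,0,0,0],
  ],
)

```text
clock: 43.87
tool_pos: [0.6588, 0.0128, 0.0901]
orientation: [179.9, -0.0, -88.1]
force: [0.9, 0.2, -0.1]
opening: 0.0358
```

```bash
python3 - <<'E'
from h import *
o=ctrl.get_obs(); t=o['tool_pos']; print(t*1e3,o['orientation'],o['opening'])
p,d=snap('scene','s8')
cv2.imwrite('pics/s8.png',cv2.resize(p[130:270,260:420],None,fx=4.2,fy=4.2,interpolation=cv2.INTER_CUBIC)[:590,:,::-1])
E
```

```text
[658.8  12.8  90.1] [179.9  -0.  -88.1] 0.03578449468175514
```

View pics/s8.png

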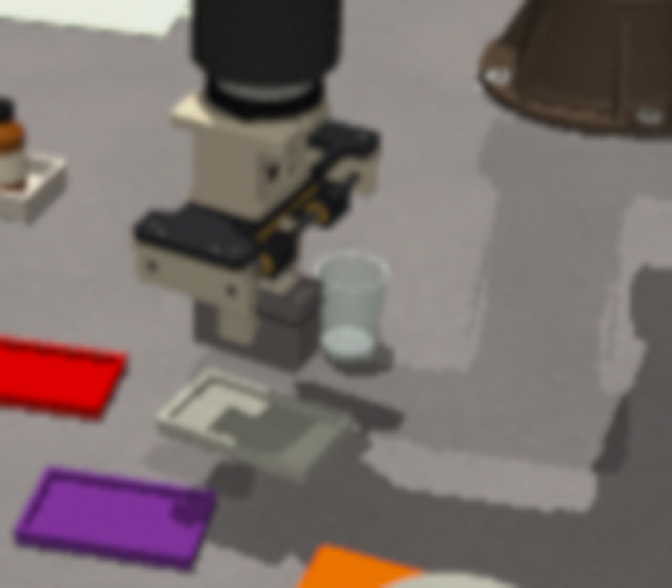

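The view shows the box held level and lengthwise at crop (257,320) over the grey tray at crop (255,425), clear of the beaker. I lower it.

Call:
servo_tool(
  rows=[
    [0,0,-15,0,0,0],
    [0,0,-15,0,0,0],
    [0,0,-14,0,0,0],
    [0,0,-9,0,0,0],
    [0,0,-4,0,0,0],
  ],
)

```text
clock: 44.33
tool_pos: [0.6597, 0.0126, 0.0337]
orientation: [180.0, -0.0, -88.2]
force: [0.4, 0.8, -1.0]
opening: 0.0358
```

Call:
servo_tool(
  rows=[
    [0,0,0,0,0,0],
    [0,0,-1,0,0,0],
    [0,0,0,0,0,0],
    [0,0,0,0,0,0],
  ],
)

```text
clock: 44.67
tool_pos: [0.6604, 0.0127, 0.034]
orientation: [-179.9, 0.0, -88.3]
force: [0.4, -0.7, -0.2]
opening: 0.0361
```

Call:
servo_tool(
  rows=[
    [0,0,-2,0,0,0],
    [0,0,-2,0,0,0],
    [0,0,-1.5,0,0,0],
    [0,0,-1,0,0,0],
    [0,0,0,0,0,0],
  ],
)

```text
clock: 45.08
tool_pos: [0.6598, 0.0125, 0.0263]
orientation: [180.0, -0.0, -88.3]
force: [0.2, 0.1, -1.0]
opening: 0.0361
```

Call:
servo_tool(
  rows=[
    [0,0,-0.5,0,0,0],
    [0,0,-0.5,0,0,0],
    [0,0,0,0,0,0],
    [0,0,0,0,0,0],
  ],
)

```text
clock: 45.42
tool_pos: [0.6599, 0.0125, 0.0262]
orientation: [-180.0, -0.0, -88.3]
force: [-2.1, -0.4, 5.3]
opening: 0.036
```

Contact is made. I release, lift and move clear for a last look.

Call:
servo_tool(
  rows=[
    [0,0,0,0,0,0],
    [0,0,0,0,0,0],
    [0,0,0,0,0,0],
    [0,0,0,0,0,0],
    [0,0,0,0,0,0],
  ],
  fingers=70,
)

```text
clock: 45.83
tool_pos: [0.6598, 0.0125, 0.0253]
orientation: [180.0, -0.0, -88.3]
force: [-0.4, 0.3, 0.6]
opening: 0.0634
```

Call:
servo_tool(
  rows=[
    [0,0,0,0,0,0],
    [0,0,0,0,0,0],
    [0,0,5,0,0,0],
    [0,0,10,0,0,0],
    [0,0,20,0,0,0],
  ],
)

```text
clock: 46.25
tool_pos: [0.6584, 0.0122, 0.0594]
orientation: [179.8, -0.0, -88.3]
force: [-0.7, -0.2, -0.0]
opening: 0.0701
```

Call:
servo_tool(
  rows=[
    [0,0,30,0,0,0],
    [0,0,30,0,0,0],
    [0,0,30,0,0,0],
    [0,0,30,0,0,0],
    [0,0,20,0,0,0],
  ],
)

```text
clock: 46.67
tool_pos: [0.6609, 0.0125, 0.2055]
orientation: [-179.7, 0.0, -88.3]
force: [0.5, 1.2, 0.0]
opening: 0.0697
```

Call:
servo_tool(
  rows=[
    [-20,30,0,0,0,0],
    [-20,30,0,0,0,0],
    [-20,30,0,0,0,0],
    [-20,30,0,0,0,0],
    [-20,30,0,0,0,0],
  ],
)

```text
clock: 47.08
tool_pos: [0.5589, 0.1636, 0.2019]
orientation: [-179.9, 0.0, -88.3]
force: [0.2, 0.5, -1.0]
opening: 0.0698
```

Call:
servo_tool(
  rows=[
    [-20,30,0,0,0,0],
    [-20,30,0,0,0,0],
    [-20,30,0,0,0,0],
    [-20,30,0,0,0,0],
    [-20,30,0,0,0,0],
  ],
)

```text
clock: 47.5
tool_pos: [0.4587, 0.3138, 0.202]
orientation: [-179.9, 0.1, -88.3]
force: [0.8, -1.0, -0.1]
opening: 0.0703
```

Call:
servo_tool(
  rows=[
    [-10,35,0,0,0,0],
    [-10,35,0,0,0,0],
    [-10,35,0,0,0,0],
    [-10,35,0,0,0,0],
    [-10,35,0,0,0,0],
  ],
)

```text
clock: 47.92
tool_pos: [0.4091, 0.4892, 0.2021]
orientation: [-180.0, 0.1, -88.3]
force: [1.8, -0.4, -0.9]
opening: 0.0694
```

Call:
servo_tool(
  rows=[
    [-10,35,0,0,0,0],
    [-10,35,0,0,0,0],
    [-10,20,0,0,0,0],
    [0,0,0,0,0,0],
    [0,0,0,0,0,0],
  ],
)

```text
clock: 48.33
tool_pos: [0.379, 0.5785, 0.2008]
orientation: [-180.0, -0.0, -88.2]
force: [0.9, -0.8, -0.0]
opening: 0.0701
```

```bash
python3 - <<'E'
from h import *
o=ctrl.get_obs(); print(o['clock'],o['tool_pos']*1e3)
p,d=snap('top','t9'); P=cloud('top',d); hm=P[...,2]
a=np.radians
def tray(c,ang): 
    ax=np.array([np.cos(a(ang)),np.sin(a(ang))]); return np.array(c),ax,np.array([-ax[1],ax[0]])
for nm,c,ang,L,lo,hi,zt in(('bottles',(485.6,-374.5),97.6,90,.07,.1,.083),('jars',(514,369),87.,95,.05,.085,.067),('box',(659.5,12.3),91.7,65,.045,.075,.061),('beaker',(530.5,16.5),90,40,.055,.075,.065)):
    c,x,y=tray(c,ang); q=P[...,:2]*1e3-c; m=((abs(q@x)<L)&(abs(q@y)<45)&(hm>lo)&(hm<hi)).astype(np.uint8)
    n,l,s,_=cv2.connectedComponentsWithStats(m)
    for i in range(1,n):
        if s[i,4]<20: continue
        vs,us=np.nonzero(l==i); Q=plane('top',np.c_[us,vs],zt)[:,:2]*1e3; r=cv2.minAreaRect(Q.astype(np.float32)); e=np.array(r[0])-c
        print(nm,s[i,4],'z',1e3*np.median(hm[l==i]),'in tray',e@x,e@y,'rect',np.array(r[1]),r[2])
cv2.imwrite('pics/t9.png',cv2.resize(p[120:300,140:490],None,fx=2.28,fy=2.28,interpolation=cv2.INTER_CUBIC)[:,:,::-1])
p,_=snap('scene','s9'); cv2.imwrite('pics/s9.png',cv2.resize(p[120:300,200:520],None,fx=2.5,fy=2.5,interpolation=cv2.INTER_CUBIC)[:,:,::-1])
E
```

```text
48.3333 [379.  578.5 200.8]
bottles 73 z 83.12257250165645 in tray -36.34740655938346 -0.9371148310736187 rect [25.2 24.1] 44.060401916503906
bottles 70 z 83.1366230982632 in tray 38.36695087728399 0.8049216174882219 rect [25.1 22.3] 88.25598907470703
jars 316 z 66.39921589588505 in tray 39.188130915263365 0.3260533527370641 rect [54.8 54.7] 45.99188232421875
jars 309 z 66.67029911002764 in tray -44.77091009764814 0.8931114555234202 rect [56.6 50.6] 89.98341369628906
box 353 z 61.163422171229385 in tray 0.13407621387500923 0.9036467557883882 rect [37.9 77.9] 0.03389478847384453
beaker 75 z 64.63899225338454 in tray -1.4701461791992188 0.05090332031249991 rect [50.2 50.1] 45.08099365234375
```

View pics/t9.png

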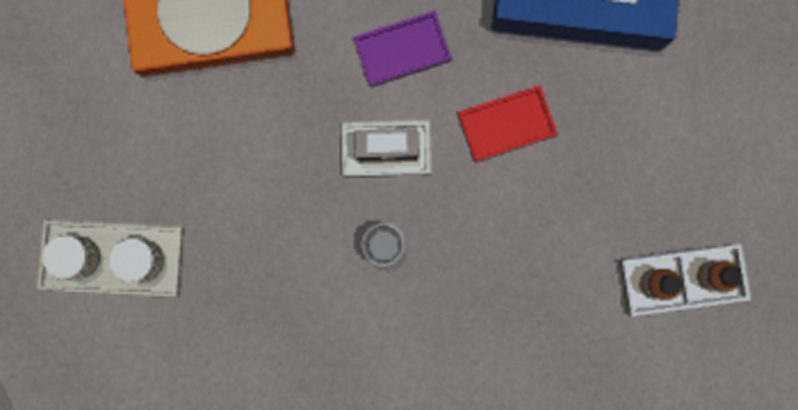

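View pics/s9.png

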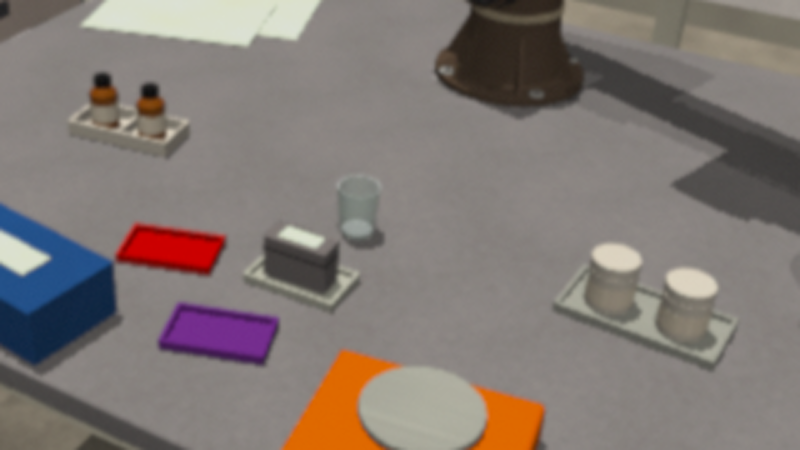

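Everything stands in its tray. The tops are at about 83, 66 and 61 mm, which means each thing is on its tray floor, and all are within 3 mm of their target spots. The beaker has not moved. I hand the job in.

```bash
python3 -c "
from plant import ctrl
print(ctrl.close_job())"
```

```text
the job is handed in; nothing more can be done
None
```

All five things are in their trays, placed in the order asked (bottles, jars, slide box), and the job was handed in at about 48 s of the 138 s allowed. Each one was lowered in small steps until it touched the tray floor, with contact forces of about 6 N or less, and then released.

**Last checks, from the top camera:**

| Thing | Top height (mm) | Expected on tray floor (mm) | Position along tray (mm) | Wanted (mm) |
|---|---|---|---|---|
| Bottles | 83 | 83 | -36, +38 | ±37.5 |
| Jars | 66–67 | 67 | -45, +39 | ±42 |
| Slide box | 61 | 61 | 0 | 0 |

- **Across the trays:** everything is within 1 mm of the centre line.
- **Slide box angle:** it lies lengthwise, within about 2° of the tray.
- **Beaker:** within about 1.5 mm of its first measurement, which is measurement noise.

The jar pair measures about 3 mm off centre along its tray. That is probably partly camera error, and both jars are well clear of the rims. No check failed, and the last scene picture shows everything upright.

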